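# Shut the hinged figure mould, pin it and keep it pressed

### The arm

A 7-joint arm with a two-finger parallel gripper is mounted at the origin on the work surface. World frame = base frame: x ahead of the robot, y to its left, z up, the work surface at z = 0. Lengths are in m, angles in rad, forces in N, time in s.
With the tool pointing down it reaches from about 0.425 to 0.925 m from the base axis. Payload 6.8 kg.
Tool frame: the origin (TCP) lies on the centre line of the jaws, within the pads' length; the fingertips stand 14 mm ahead of it and the grasp point (between the pads) lies 5 mm behind it; z points along the fingers, y is the line along which they close (so a half turn about z gives the same grasp; the last joint's range is limited). The gripper opens to 85 mm and grips with 20 to 120 N. Pads are 22 mm wide; open, the fingers measure 114 mm over their backs; the gripper's body (76 mm by 85 mm) begins 54 mm behind the grasp point. The pads swing forward as they close: fully open they stand 13 mm farther back than shut.
Start: joints at [1.032, 0.477, 0.022, 1.555, -0.011, 1.109, -0.083], TCP at [0.282, -0.613, 0.245] pointing down, gripper open.
Joint ranges: [-2.96, 2.96], [-0.34, 2.1], [-1.41, 1.46], [0.24, 2.44], [-1.37, 4.51], [0.17, 1.92], [-2.96, 2.96]. Speed limits (rad/s): [2.39, 2.39, 3.14, 3.14, 3.14, 3.14, 3.14].

### API

Orientations are given as a unit quaternion [w, x, y, z].
In Python, from station import bot gives the robot as it stands. The module is installed in compiled form; this text tells all that it offers.
- The arm moves only by the tool drive_tool, never from a script. Its argument "commands" is a list of rows, each an object with "hand": the opening, from 0 (shut) to 1 (fully open); "translation": the shift along the world's x, y, z in mm, a list of three; "angular": the turn, a rotation vector about the world's x, y, z in rad, a list of three. In form: [{"hand": hand, "translation": [tx, ty, tz], "angular": [ax, ay, az]}, ...]. A call has 1 to 12 rows; each row is the pose to reach, as a shift and turn from the pose commanded when the call began; what a row does not reach only later rows make up. A row lasts 1/8 s, in which the tool goes at most 62.5 mm and 10.7 degrees, less where a joint would pass 70% of its speed; a pose out of reach is approached as far as the arm can. A call with a gripper value outside its range is refused whole. The fingers move at their own pace and stop on an object; "force" is the grip in N (left out, the last holds). Time passes only in rows, so rows that repeat a pose let the fingers close. It gives the time, the measured TCP pose, the force, the opening and the grip force at its end, in the units of the state.
- bot.get_obs(): the state, without advancing time (a new reading comes with each control period).
- bot.read_camera(name): name is "scene" or "top" or "wrist"; returns the picture (400x640x3 uint8, red, green, blue); there is no depth.
- bot.camera_model(name): a dict with "fx", "fy", "cx", "cy" (pixels), "view" (4x4, takes a point from world to camera coordinates). Camera axes: x right, y up, looking along -z (the intrinsics and any distortion apply to the point x, -y, -z); pixel columns grow to the right and rows downward; lengths in m; the calibration is good to about 2 mm. A picture is of the moment at which its call begins: read the wrist's pose just before it. camera_model takes no time and is no camera call; for the wrist camera it gives the pose at the moment of the call.
- bot.hand_in(): hands the job in; it is judged then, once.
Trained networks look in the newest picture that a camera, given by its name, has taken for a name from the list of things; names that differ only in an ending like _2 or _b are one class to them, and where a whole thing is asked for, a point or a joint stands for the part that bears it (a point fixed in the world has none). Each returns a list of dicts, best first, with "score" (0 to 1); they miss things now and then, are a little off and sometimes report something else, mostly with a low value. They report only what shows in the picture. A call takes as long as a camera call.
- bot.find_in(camera, query): "position" ([column, row] in pixels, amid what is visible of it).
- bot.outline_of(camera, query): "pixels" (400x640 bool, what is visible of it) and "position" ([column, row] in pixels, amid what is visible of it).
The state is a dict: "t": time; "q": joint angles; "joint_vel": joint speeds; "joint_torque": joint torques, N m; "eef_pos": TCP position; "tool_rot": TCP orientation; "contact_force": force on the tool from outside, world axes, zero at the start; "torque": the same for the moment, N m; "gripper_width": opening from 0.0 (shut) to 1.0 (fully open); "grasp_force": force on a finger pad.
Only numpy, scipy, OpenCV 4.12 (cv2) and the standard library are available. Lean on these libraries where they do the work, as an engineer would, in place of code of your own. Each camera call takes 0.05 s, during which the arm holds its last target. There are 200 camera calls.

### The job

Swing the open upper half of the hinged mould shut gently, without letting it slam, take the red-headed pin out of its wooden rest and push it down through the holes of both metal lugs until its collar sits on the upper lug. The rubber seal still holds the halves slightly apart, so press down through the pin until the two halves are fully shut, and finish while still holding them shut with the gripper pushing down on the pin; do not let go. Leave the black-headed pin, the two standing figures behind the mould and the amber jar where they are.

Things in the scene. Friction and masses are not known exactly. Their poses are not given: they have to be found in the camera images.
- case: Lower mould half, fixed: cream plaster in aluminium band, 150 (its x) x 110 (its y), top face 62 mm above the bench, on a plywood board 190 x 215 x 10. Origin on the bench under its middle, z up. Hinge along x at y = +60, z = 62 mm. On the -y side a lug 44 wide, 12 thick (top at z = 62) reaches out to y = -110, with an upright through hole 12 mm across at x = 0, y = -93, chamfered on top.
- case_hole (a point): Centre of the hole of the lower lug, at the lug's top face (the parting plane, 62 mm above the bench). z up.
- hinge (a point): Middle of the hinge line, fixed: at x = 0, y = +60 mm, z = 62 mm of the case.
- lid (a joint): Upper half's opening angle, rad. 150 x 110 x 40 mm thick, 0.7 kg with lug. 0 = lying on the seal; 1.57 = upright on the case's +y side, flat outer face to +y, free edge up, 115 mm (lug end 170) from the hinge. Starts at 1.05 to 1.6. Stays where left between 1.0 and 1.6, sinks shut slowly by itself below 0.7; 3 to 8 N at the outer face moves it.
- seal (a joint): How far the rubber seal cord between the halves is squeezed, rad about the hinge: about 0.001 with the upper half just lying on it (its lug then 3 mm above the lower lug), 0.022 = fully shut, faces touching. 10 to 12 N down at the lug shuts it fully, from there on it is a hard stop; it springs back when let go.
- lid_hole (a point): Centre of the 12 mm hole of the upper half's lug (44 mm wide, 12 mm thick, at the parting face in the middle of its free edge) at the lug's outer face, chamfered, 153 mm from the hinge line; turns with the lid. Fully shut: 74 mm above the bench, straight above case_hole.
- pin: The mould's pin, loose: steel shank 10 mm across and 50 mm long with a tapered tip, collar 25 mm across and 5 mm thick above it, then a red cylindrical grip 20 mm across from 57 to 97 mm above the tip. 40 to 85 g. Origin: centre of the tip, z up along the pin. It stands upright in the wooden rest, shank down in a hole, collar on the rest's top.
- rest: Wooden block 70 (its x) x 140 (its y) x 60 mm high, fixed to the bench, with two holes 17 mm across at y = -35 and +35 mm, one pin in each, in either order. Origin: centre of its underside.
- pin_black: Pin of another mould: same shape with a black grip and a shank of 15 mm, too thick for the lugs. Origin: centre of its tip. Leave it.
- figure_a: Standing brown clay figure, 86 mm high, 42 mm wide. Origin: under its base. Leave it.
- figure_b: The same figure in orange terracotta. Leave it.
- jar: Amber glass jar with black lid, 66 mm across, 85 mm high. Origin: under its base. Leave it.

How it is judged:
By the outcome, as a careful person would: the job done as asked, in the order asked, and still so for the second after the job is handed in, while the arm keeps its last pose, push and grip.
It also fails if it takes over 51 s, if anything falls off the work surface, if the arm or the gripper's body presses on something with over 40 N, if the wrist force passes 120 N, or if a joint passes its speed limit or range.

## Working session

There is one attempt and no reset: what is moved stays moved. The work goes in short steps, Python scripts to look and compute and a tool call to move; the robot and the scene stay as the last step left them, time stands still between calls to the robot, and variables do not carry over. Pictures are saved under pics/ and viewed, at most 10 in all, crops included, and the job is handed in when it is done.

Besides the shell and the picture viewer there is one more tool, called after "Call:" as name([rows], argument=value, ...), one row to a line, values as JSON. drive_tool: Moves the arm, as the interface text tells. Its arguments: {"type":"object","properties":{"commands":{"type":"array","items":{"type":"object","properties":{"hand":{"type":"number"},"translation":{"type":"array","items":{"type":"number"}},"angular":{"type":"array","items":{"type":"number"}}}}},"force":{"type":"number"}},"required":["commands"]}

```bash
mkdir -p pics
cat > h.py <<'E'
from station import bot
import numpy as np, cv2
def snap(n,f):
    im=bot.read_camera(n); cv2.imwrite('pics/'+f+'.png',cv2.cvtColor(im,cv2.COLOR_RGB2BGR)); return im
def ray(n,px,m=None):
    m=m or bot.camera_model(n); V=np.array(m['view']); R=V[:3,:3]; c=-R.T@V[:3,3]
    d=R.T@np.array([(px[0]-m['cx'])/m['fx'],-(px[1]-m['cy'])/m['fy'],-1]); return c,d
def atz(n,px,z,m=None):
    c,d=ray(n,px,m); return c+d*(z-c[2])/d[2]
def tri(obs):
    A=np.zeros((3,3));b=np.zeros(3)
    for n,px in obs:
        c,d=ray(n,px); d=d/np.linalg.norm(d); P=np.eye(3)-np.outer(d,d); A+=P;b+=P@c
    return np.linalg.solve(A,b)
def proj(n,p,m=None):
    m=m or bot.camera_model(n); q=np.array(m['view'])@np.r_[p,1]
    return [m['cx']+m['fx']*q[0]/-q[2], m['cy']+m['fy']*-q[1]/-q[2]]
E
python3 - <<'E'
from h import *
np.set_printoptions(precision=4,suppress=True)
print(bot.get_obs())
for n in ('scene','top'):
    snap(n,n+'0'); m=bot.camera_model(n); print(n,{k:v for k,v in m.items() if k!='view'},np.array(m['view']).tolist())
    for q in ('case','lid','lid_hole','case_hole','pin','pin_black','rest','figure_a','jar'):
        print(n,q,[(np.round(r['position'],1).tolist(),round(r['score'],2)) for r in bot.find_in(n,q)][:3])
E
```

```text
{'t': 0.0, 'q': array([ 1.0319,  0.4778,  0.0223,  1.5565, -0.0115,  1.1093, -0.0831]), 'joint_vel': array([-0.0001,  0.0004, -0.0014, -0.0006, -0.0012,  0.    ,  0.0001]), 'joint_torque': array([ -0.0007, -59.6449,   1.6073, -28.1196,   0.0124,   0.0094,
        -0.    ]), 'eef_pos': array([ 0.2816, -0.6128,  0.2443]), 'tool_rot': array([-0.0009,  0.9769,  0.2137, -0.0002]), 'contact_force': array([ 1.0664,  0.7124, -0.991 ]), 'torque': array([0.0148, 0.0512, 0.0007]), 'grasp_force': 0.0, 'gripper_width': 1.0017727352043957}
scene {'fx': 400.90749153168167, 'fy': 400.90749153168167, 'cx': 320.9331565740093, 'cy': 203.8890399161585} [[0.3170296857539529, 0.9484070784285682, -0.0040239206425646485, -0.0829420677518483], [-0.605356017612939, 0.2056184276434314, 0.7689376789787623, 0.32190893190707953], [0.7300933298493782, -0.24134016615563741, 0.6393110775744594, -1.314861403284238], [0.0, 0.0, 0.0, 1.0]]
scene case [([390.4, 197.1], 0.62)]
scene lid [([417.4, 165.0], 0.75)]
scene lid_hole [([416.7, 161.9], 0.98)]
scene case_hole [([394.2, 195.5], 0.55)]
scene pin [([213.7, 188.9], 0.
[... 238 characters left out ...]
 393.8333514224913, 'fy': 393.8333514224913, 'cx': 329.24146479637216, 'cy': 200.2054399340568} [[0.014616628700093563, -0.9998904032632842, -0.002352791412491935, -0.1514843558135792], [0.9987452653114458, 0.014487089131448593, 0.04793766021060246, -0.6078774239991948], [-0.0478983213005771, -0.00305052626354137, 0.9988475584923368, -0.7769659413701889], [0.0, 0.0, 0.0, 1.0]]
top case []
top lid [([182.7, 216.0], 0.94)]
top lid_hole [([181.9, 214.9], 0.78)]
top case_hole [([229.2, 222.4], 0.75)]
top pin [([417.4, 269.4], 0.7)]
top pin_black [([379.8, 268.8], 0.43)]
top rest [([397.7, 266.8], 0.8)]
top figure_a [([294.1, 120.6], 0.81), ([226.1, 106.2], 0.74)]
top jar [([446.2, 174.8], 0.71)]
```

```bash
python3 -c "
import cv2,numpy as np
print(cv2.imread('pics/scene0.png').shape)"
```

```text
(400, 640, 3)
```

View pics/scene0.png

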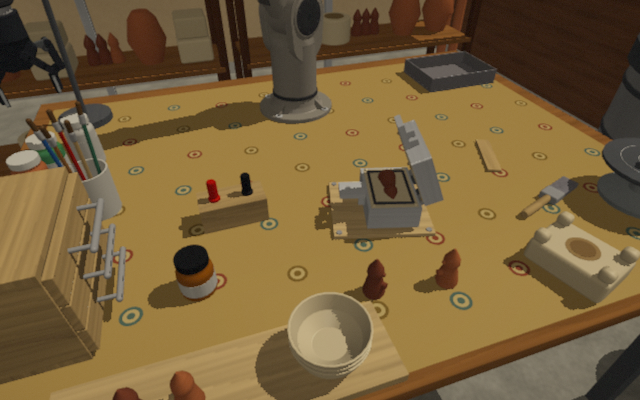

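View pics/top0.png

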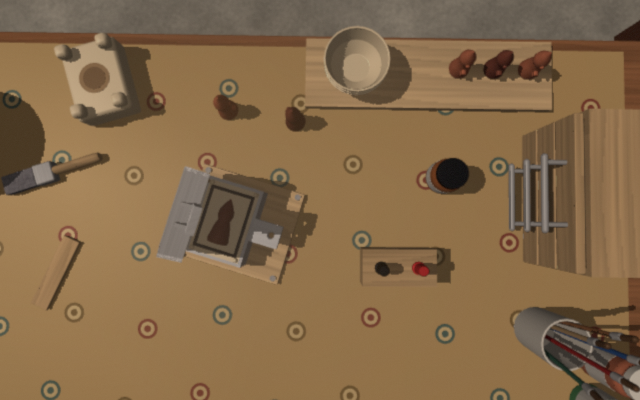

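The scene view shows the mould at about (390,195) with its lid open to the right, the red pin at (213,190) and the black pin at (246,184). In the top view the lower lug is near (265,238), the red pin at (420,269), and the lid leans left at (182,215). I need zoomed views for edges.

Run:
```python
from h import *
im=cv2.imread('pics/top0.png')
c=cv2.resize(im[155:295,150:315],None,fx=4.2,fy=4.2,interpolation=cv2.INTER_CUBIC)
cv2.imwrite('pics/crop_top.png',c)
im=cv2.imread('pics/scene0.png')
c=cv2.resize(im[105:245,320:450],None,fx=4.2,fy=4.2,interpolation=cv2.INTER_CUBIC)
cv2.imwrite('pics/crop_sc.png',c)
```

```text
(no output)
```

View pics/crop_top.png

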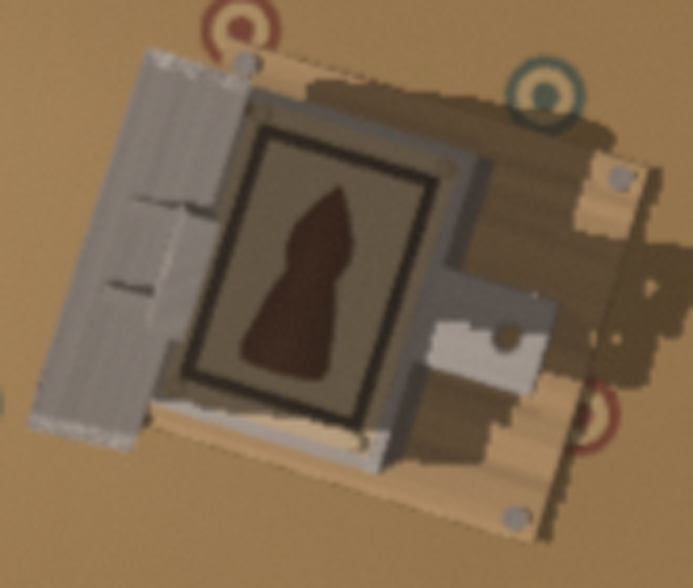

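View pics/crop_sc.png

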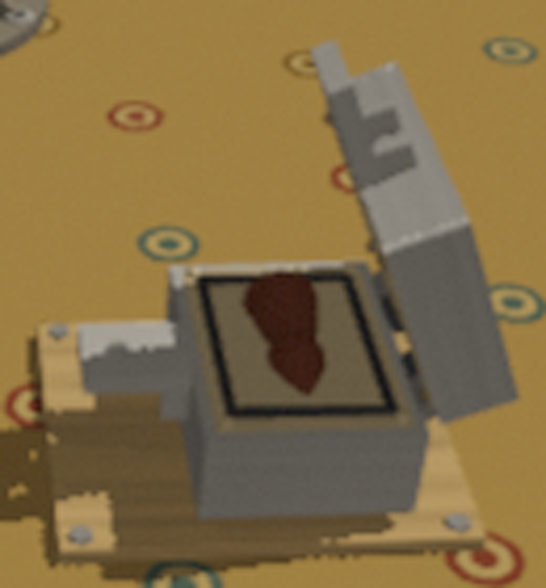

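Top crop: the lower lug hole is at crop (507,338), the lug end corners at (557,303) and (533,394), and the board corners at (650,165) and (537,540). The scene crop shows the lid's near side face, corners (390,250), (470,220), (518,400). I'll fit the case pose and lid angle from these.

```bash
cat > fit.py <<'E'
from h import *
from scipy.optimize import least_squares
np.set_printoptions(precision=4,suppress=True)
T=lambda x,y:('top',((x+.5)/4.2-.5+150,(y+.5)/4.2-.5+155))
S=lambda x,y:('scene',((x+.5)/4.2-.5+320,(y+.5)/4.2-.5+105))
Z=np.array
def c2w(p,l):
    c,s=np.cos(p[2]),np.sin(p[2]); return Z([p[0]+c*l[0]-s*l[1],p[1]+s*l[0]+c*l[1],l[2]])
def lid(p,l,th=None):
    th=p[4] if th is None else th
    y,z=l[1]-.06,l[2]-.062; c,s=np.cos(-th),np.sin(-th)
    return c2w(p,[l[0],.06+c*y-s*z,.062+s*y+c*z])
M={n:bot.camera_model(n) for n in('top','scene')}
if __name__=='__main__':
    F=[(T(507,338),(0,-.093,.062)),(T(557,303),(.022,-.11,.062)),(T(533,394),(-.022,-.11,.062)),
       (T(380,472),(-.075,-.055,.062)),(T(483,155),(.075,-.055,.062)),
       (S(80,328),(-.022,-.11,.062)),(S(200,450),(.075,-.055,.062)),(S(172,268),(-.075,-.055,.062))]
    B=[(T(650,165),.095),(T(537,540),-.095),(S(40,325),-.095),(S(58,563),.095)]
    L=[(T(150,50),(.075,-.055,.102)),(T(30,425),(-.075,-.055,.102)),(S(390,250),(.075,-.055,.062)),(S(470,220),(.075,-.055,.102)),
       (S(393,65),(-.075,-.055,.102)),(S(518,400),(.075,.06,.102))]
    def res(p):
        r=[Z(proj(n,c2w(p,l),M[n]))-u for (n,u),l in F]
        r+=[Z(proj(n,c2w(p,(x,p[3],.01)),M[n]))-u for (n,u),x in B]
        r+=[Z(proj(n,lid(p,l),M[n]))-u for (n,u),l in L]
        return np.array(r).ravel()
    o=least_squares(res,[.6,.1,-.29,-.13,1.3],loss='soft_l1')
    p=o.x; print(p); print(res(p).reshape(-1,2)); np.save('p.npy',p)
    print('case_hole',c2w(p,(0,-.093,.062)),'from px',atz('top',T(507,338)[1],.062))
    print('hinge',c2w(p,(0,.06,.062)),'lid lug end',lid(p,(0,-.11,.074)),'lidhole',lid(p,(0,-.093,.074)))
    for n in('top','scene'):
        bot.read_camera(n)
        for q in('pin','pin_black'):
            for r in bot.outline_of(n,q)[:2]:
                ys,xs=np.where(r['pixels']); print(n,q,r['score'],r['position'],len(xs),xs.min(),xs.max(),ys.min(),ys.max())
E
python3 fit.py
```

```text
[ 0.5666  0.0549 -0.2774 -0.1263  1.1832]
[[ 0.8944 -0.3669]
 [ 1.0555 -0.6491]
 [-0.0982  0.1676]
 [-0.0243  0.3142]
 [-0.9065 -0.6903]
 [-0.7693 -0.6681]
 [ 1.3437 -2.0773]
 [-0.8121 -0.7219]
 [ 0.2651 -0.554 ]
 [-0.4336  0.9294]
 [-0.7501 -0.4735]
 [ 0.4199 -2.5375]
 [ 0.1528 -0.8136]
 [-0.3523  0.9111]
 [-1.7275  1.0427]
 [ 0.2298  0.8132]
 [ 0.4751 -0.9187]
 [ 0.9924  1.7055]]
case_hole [ 0.5411 -0.0346  0.062 ] from px [ 0.5404 -0.0329  0.062 ]
hinge [0.583  0.1126 0.062 ] lid lug end [0.5685 0.0614 0.2239] lidhole [0.5702 0.0676 0.2082]
top pin 0.65 [418.3, 270.0] 179 413 429 262 276
top pin_black 0.73 [378.3, 269.8] 166 375 388 262 276
scene pin 0.79 [212.8, 189.6] 230 206 219 179 202
scene pin_black 0.79 [246.4, 183.5] 214 240 251 172 194
```

Run:
```python
from fit import *
p=np.load('p.npy')
im={n:cv2.cvtColor(cv2.imread(f'pics/{n}0.png'),cv2.COLOR_BGR2HSV) for n in('top','scene')}
def red(n,box):
    h=im[n][box[1]:box[3],box[0]:box[2]]; m=(((h[...,0]<8)|(h[...,0]>172))&(h[...,1]>180)&(h[...,2]>60)).astype(np.uint8)
    k,l,s,c=cv2.connectedComponentsWithStats(m); i=1+s[1:,4].argmax(); print(n,s[i],c[i]); return c[i]+box[:2]
a=red('top',(405,255,435,285));b=red('scene',(200,170,225,205))
print('red',tri([('top',a),('scene',b)]),'top@.09',atz('top',a,.09),'scene@.087',atz('scene',b,.087))
print('black',tri([('top',(380,269)),('scene',(246,183))]))
for th in (1.18,1.0,.8,.6,.4,.2,.1,0): print(th,lid(p,(0,-.045,.102),th),'lug end',lid(p,(0,-.11,.074),th))
```

```text
top [  8   7  16  14 157] [15.1019 13.6752]
scene [  7  10  13  23 206] [12.4175 21.2087]
red [ 0.4839 -0.3115  0.0799] top@.09 [ 0.4853 -0.3083  0.09  ] scene@.087 [ 0.4932 -0.3122  0.087 ]
black [ 0.4823 -0.2391  0.0826]
1.18 [0.5822 0.1097 0.1743] lug end [0.5683 0.0609 0.2238]
1.0 [0.5767 0.0904 0.172 ] lug end [0.5607 0.0339 0.2115]
0.8 [0.5709 0.0698 0.1652] lug end [0.553  0.0069 0.1923]
0.6 [0.5655 0.0509 0.1543] lug end [ 0.5465 -0.0159  0.1679]
0.4 [0.5608 0.0345 0.1397] lug end [ 0.5414 -0.0335  0.1393]
0.2 [0.557  0.0212 0.1221] lug end [ 0.5381 -0.0454  0.1075]
0.1 [0.5555 0.0159 0.1123] lug end [ 0.537  -0.049   0.0909]
0 [0.5543 0.0116 0.102 ] lug end [ 0.5365 -0.0509  0.074 ]
```

Call:
drive_tool([
  {"hand":0,"translation":[20,50,30],"angular":[0,0,0.09]},
  {"hand":0,"translation":[42,106,60],"angular":[0,0,0.18]},
  {"hand":0,"translation":[64,162,90],"angular":[0,0,0.28]},
  {"hand":0,"translation":[86,218,100],"angular":[0,0,0.38]},
  {"hand":0,"translation":[108,274,100],"angular":[0,0,0.48]},
  {"hand":0,"translation":[130,330,100],"angular":[0,0,0.58]},
  {"hand":0,"translation":[152,386,100],"angular":[0,0,0.68]},
  {"hand":0,"translation":[174,442,100],"angular":[0,0,0.78]},
  {"hand":0,"translation":[196,498,100],"angular":[0,0,0.88]},
  {"hand":0,"translation":[218,554,100],"angular":[0,0,0.98]},
  {"hand":0,"translation":[240,610,100],"angular":[0,0,1.06]},
  {"hand":0,"translation":[262,666,100],"angular":[0,0,1.14]},
], force=60)

```text
t: 2.8
eef_pos: [0.5444, 0.0543, 0.3456]
tool_rot: [0.0, 0.706, 0.708, 0.0]
contact_force: [0.4, -0.2, 0.3]
gripper_width: -0.001
grasp_force: 0.0
```

Call:
drive_tool([
  {"hand":0,"translation":[20,50,0],"angular":[0,0,0]},
  {"hand":0,"translation":[40,100,0],"angular":[0,0,0]},
  {"hand":0,"translation":[45,110,-40],"angular":[0,0,0]},
  {"hand":0,"translation":[45,110,-90],"angular":[0,0,0]},
  {"hand":0,"translation":[45,110,-135],"angular":[0,0,0]},
  {"hand":0,"translation":[45,110,-158],"angular":[0,0,0]},
  {"hand":0,"translation":[44,98,-158],"angular":[0,0,0]},
  {"hand":0,"translation":[43,86,-158],"angular":[0,0,0]},
  {"hand":0,"translation":[42,76,-158],"angular":[0,0,0]},
  {"hand":0,"translation":[41,70,-158],"angular":[0,0,0]},
])

```text
t: 4.05
eef_pos: [0.5854, 0.1214, 0.1884]
tool_rot: [0.001, 0.708, 0.707, 0.001]
contact_force: [-0.2, 0.1, 0.3]
gripper_width: -0.0
grasp_force: 0.0
```

Call:
drive_tool([
  {"hand":0,"translation":[-1,-6,0],"angular":[0,0,0]},
  {"hand":0,"translation":[-2,-10,-1],"angular":[0,0,0]},
  {"hand":0,"translation":[-3,-14,-1],"angular":[0,0,0]},
  {"hand":0,"translation":[-4,-18,-2],"angular":[0,0,0]},
  {"hand":0,"translation":[-5,-22,-2],"angular":[0,0,0]},
  {"hand":0,"translation":[-6,-26,-3],"angular":[0,0,0]},
  {"hand":0,"translation":[-7,-30,-4],"angular":[0,0,0]},
  {"hand":0,"translation":[-8,-34,-5],"angular":[0,0,0]},
  {"hand":0,"translation":[-10,-38,-7],"angular":[0,0,0]},
  {"hand":0,"translation":[-11,-42,-8],"angular":[0,0,0]},
  {"hand":0,"translation":[-12,-46,-10],"angular":[0,0,0]},
  {"hand":0,"translation":[-13,-50,-12],"angular":[0,0,0]},
])

```text
t: 5.55
eef_pos: [0.5717, 0.0722, 0.1751]
tool_rot: [-0.0, 0.707, 0.707, -0.0]
contact_force: [-1.1, 0.5, 1.7]
gripper_width: -0.002
grasp_force: 0.4
```

Run:
```python
from h import *
im=snap('scene','s1'); c=cv2.resize(im[90:250,310:470],None,fx=3.5,fy=3.5)[...,::-1]; cv2.imwrite('pics/s1c.png',c)
```

```text
(no output)
```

View pics/s1c.png

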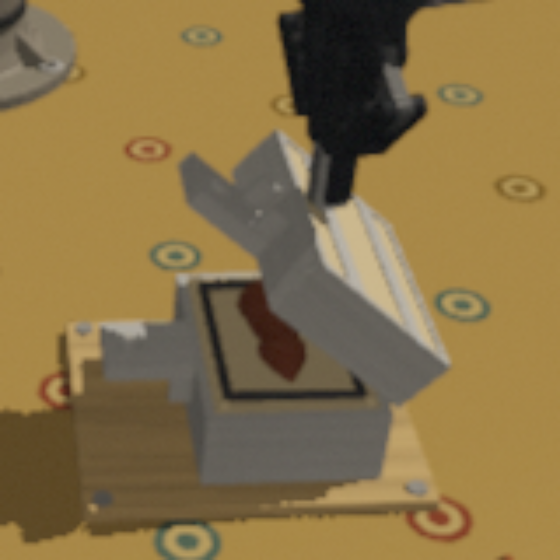

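The finger tip at crop (318,205) is pushing the lid's outer face, and the lid is about 0.75 rad open and following. I'll continue along the arc.

Call:
drive_tool([
  {"hand":0,"translation":[-1,-4,-2],"angular":[0,0,0]},
  {"hand":0,"translation":[-2,-8,-5],"angular":[0,0,0]},
  {"hand":0,"translation":[-3,-12,-8],"angular":[0,0,0]},
  {"hand":0,"translation":[-4,-15,-10],"angular":[0,0,0]},
  {"hand":0,"translation":[-5,-18,-13],"angular":[0,0,0]},
  {"hand":0,"translation":[-6,-22,-16],"angular":[0,0,0]},
  {"hand":0,"translation":[-7,-25,-19],"angular":[0,0,0]},
  {"hand":0,"translation":[-8,-28,-22],"angular":[0,0,0]},
  {"hand":0,"translation":[-9,-31,-25],"angular":[0,0,0]},
  {"hand":0,"translation":[-10,-34,-29],"angular":[0,0,0]},
  {"hand":0,"translation":[-11,-37,-33],"angular":[0,0,0]},
  {"hand":0,"translation":[-12,-40,-37],"angular":[0,0,0]},
])

```text
t: 7.1
eef_pos: [0.5598, 0.0325, 0.138]
tool_rot: [-0.0, 0.707, 0.707, -0.0]
contact_force: [-0.1, 0.6, -0.4]
gripper_width: 0.0
grasp_force: 0.0
```

Call:
drive_tool([
  {"hand":0,"translation":[0,-1,-2],"angular":[0,0,0]},
  {"hand":0,"translation":[-1,-2,-4],"angular":[0,0,0]},
  {"hand":0,"translation":[-1,-4,-7],"angular":[0,0,0]},
  {"hand":0,"translation":[-1,-5,-10],"angular":[0,0,0]},
  {"hand":0,"translation":[-2,-6,-12],"angular":[0,0,0]},
  {"hand":0,"translation":[-2,-7,-14],"angular":[0,0,0]},
  {"hand":0,"translation":[-2,-8,-16],"angular":[0,0,0]},
  {"hand":0,"translation":[-3,-9,-18],"angular":[0,0,0]},
  {"hand":0,"translation":[-3,-9,-20],"angular":[0,0,0]},
])

```text
t: 8.22
eef_pos: [0.5568, 0.0235, 0.1182]
tool_rot: [-0.0, 0.707, 0.707, -0.0]
contact_force: [-0.2, -0.2, -0.3]
gripper_width: -0.001
grasp_force: 0.0
```

Call:
drive_tool([
  {"hand":0,"translation":[0,0,60],"angular":[0,0,0]},
  {"hand":0,"translation":[-5,-30,115],"angular":[0,0,0]},
  {"hand":0.3,"translation":[-18,-85,125],"angular":[0,0,0]},
  {"hand":0.6,"translation":[-31,-140,125],"angular":[0,0,0]},
  {"hand":0.6,"translation":[-44,-195,125],"angular":[0,0,0]},
  {"hand":0.6,"translation":[-57,-250,125],"angular":[0,0,0]},
  {"hand":0.6,"translation":[-67,-305,125],"angular":[0,0,0]},
  {"hand":0.6,"translation":[-72,-335,125],"angular":[0,0,0]},
  {"hand":0.6,"translation":[-72,-335,125],"angular":[0,0,0]},
])

```text
t: 9.35
eef_pos: [0.4836, -0.3144, 0.2429]
tool_rot: [-0.0, 0.709, 0.705, -0.0]
contact_force: [-0.1, 0.1, -0.6]
gripper_width: 0.602
grasp_force: 0.0
```

Run:
```python
from h import *
print(bot.get_obs()['eef_pos'],bot.get_obs()['gripper_width'])
mw=bot.camera_model('wrist')
w=snap('wrist','w1'); print({k:v for k,v in mw.items() if k!='view'},np.array(mw['view']).round(4).tolist())
print([ (r['position'],r['score']) for r in bot.find_in('wrist','pin')],[ (r['position'],r['score']) for r in bot.find_in('wrist','pin_black')])
t=snap('top','t1')
print([ (r['position'],r['score']) for r in bot.find_in('top','lid_hole')])
c=cv2.resize(t[155:295,150:315],None,fx=4,fy=4,interpolation=cv2.INTER_CUBIC)[...,::-1]
cv2.imwrite('pics/t1w.png',cv2.resize(np.vstack([cv2.resize(c,(600,509)),cv2.resize(w[...,::-1],(600,375))]),(400,590)) if 0 else np.hstack([cv2.resize(c,(400,340)),cv2.resize(w[:340,120:520][...,::-1],(400,340))]))
```

```text
[ 0.48357992 -0.3144362   0.24288573] 0.6020032021070412
{'fx': 296.6337580990738, 'fy': 296.6337580990738, 'cx': 319.052605973993, 'cy': 196.4398711433956} [[1.0, -0.0058, -0.0013, -0.4864], [0.005, 0.9485, -0.3167, 0.3362], [0.003, 0.3167, 0.9485, -0.2807], [0.0, 0.0, 0.0, 1.0]]
[([317.7, 180.3], 0.63)] [([316.1, 106.0], 0.63)]
[([223.8, 227.1], 0.88)]
```

View pics/t1w.png

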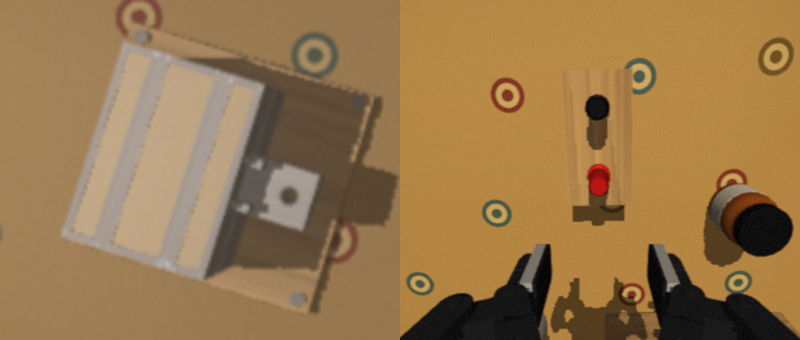

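Left: the lid lies shut and the upper hole shows at crop (289,196), which is about (269,236) in the top picture. Right: the red pin is ahead of the jaws at wrist (318,182), with the black one farther off at (317,107). I'll measure both the pin and the hole finely.

Run:
```python
from fit import *
p=np.load('p.npy')
mw=bot.camera_model('wrist'); V=np.array(mw['view']); print('wcam',-V[:3,:3].T@V[:3,3], 'axis dir', -V[2,:3])
w=cv2.imread('pics/w1.png'); h=cv2.cvtColor(w,cv2.COLOR_BGR2HSV)
m=(((h[...,0]<6)|(h[...,0]>174))&(h[...,1]>180)&(h[...,2]>60)).astype(np.uint8); m[:155]=0;m[210:]=0;m[:,:290]=0;m[:,345:]=0
ys,xs=np.where(m); print('red',xs.min(),xs.max(),ys.min(),ys.max(),len(xs))
for y in range(ys.min(),ys.max()+1): print(y,xs[ys==y].min(),xs[ys==y].max(),end='; ')
print()
def model(x,y):  # silhouette of grip projected
    a=np.linspace(0,2*np.pi,60); P=[proj('wrist',[x+.01*np.cos(t),y+.01*np.sin(t),z],mw) for t in a for z in (.067,.107)]
    P=np.array(P); return np.r_[P.min(0),P.max(0)]
obs=np.r_[xs.min()-.5,ys.min()-.5,xs.max()+.5,ys.max()+.5]
o=least_squares(lambda q:model(*q)-obs,[.485,-.311]); print('pin xy',o.x,o.fun)
# lid hole in top
t=cv2.imread('pics/t1.png',0); r=t[220:252,255:285].astype(int); print('\n'.join(' '.join('%3d'%v for v in row) for row in r[4:26]))
for z in(.0755,): print('hole approx',atz('top',(269.2,235.7),z,M['top']))
```

```text
wcam [ 0.4867 -0.2281  0.3727] axis dir [ 0.0004 -0.3156 -0.9489]
red 308 329 164 195 558
164 319 321; 165 314 323; 166 312 324; 167 311 325; 168 310 326; 169 310 327; 170 309 328; 171 309 328; 172 308 328; 173 308 329; 174 308 329; 175 308 329; 176 308 329; 177 308 329; 178 308 329; 179 309 328; 180 309 328; 181 310 327; 182 310 327; 183 309 327; 184 309 327; 185 309 327; 186 309 327; 187 309 327; 188 310 327; 189 310 327; 190 310 326; 191 310 326; 192 311 326; 193 312 325; 194 313 323; 195 315 321; 
pin xy [ 0.4863 -0.3046] [ 0.2663  1.0674 -0.2664 -0.9974]
113 130 124  85  80  89  89 100 116 118 120 133 156 157 157 154 148 133 115 107  98  85  81  78  78  79  78  79  77  78
 92  95  95  89  89  90  93 117 152 156 156 157 161 160 160 159 158 157 154 148 133 117 108  94  86  83  79  78  78  78
 89  89  89  90  90  90 103 134 158 161 160 160 160 159 159 160 160 159 158 157 156 153 148 132 117 111  93  80  77  79
 89  89  89  90  89  91 115 155 162 161 162 160 161 161 160 159 160 158 160 160 160 159 157 156 153 145 118  84  73  77
 87  89  89  89  89  92 118 154 159 159 160 161 160 16
[... 1443 characters left out ...]
48 149 155 157 155 155 155 152 128  78  74  78  80  79  78  79
 88  88  90  92  93 117 153 157 156 157 157 157 157 156 157 156 156 157 157 158 157 146 111  74  71  78  78  79  79  79
 89  99 116 119 118 131 153 154 156 155 156 157 156 156 156 156 156 157 156 156 155 140  92  74  75  77  78  78  79  79
 90 112 148 154 153 155 157 157 157 155 155 155 153 156 156 155 156 156 156 156 152 133  85  72  77  77  77  77  78  76
 85 101 130 143 146 153 157 158 157 157 157 155 155 155 155 155 154 155 155 154 147 119  79  74  77  78  78  77  77  75
 78  81  91  99 110 129 140 146 154 157 157 157 157 157 156 156 155 154 153 153 144 109  78  76  77  78  76  78  77  76
hole approx [ 0.5399 -0.0329  0.0755]
```

Run:
```python
from fit import *
mw=bot.camera_model('wrist')
a=np.linspace(0,2*np.pi,80)
for y in(-.302,-.307,-.311):
  for r,z in((.0125,.06),(.0125,.065),(.01,.067),(.01,.107)):
    P=np.array([proj('wrist',[.486+r*np.cos(t),y+r*np.sin(t),z],mw) for t in a]); print(y,r,z,P.min(0).round(1),P.max(0).round(1))
w=cv2.imread('pics/w1.png'); 
for r in range(158,200,2): print(r,w[r,318],w[r,312],w[r,309])
cv2.imwrite('pics/wz.png',cv2.resize(w[60:220,260:380],None,fx=3.5,fy=3.5,interpolation=cv2.INTER_CUBIC))
# hole centroid by darkness weights
t=cv2.imread('pics/t1.png',0)[225:243,264:275].astype(float); 
m=t[0:18]; wt=np.clip(150-m,0,None); ys,xs=np.mgrid[225:243,264:275]; sel=(abs(xs-269)<6)&(abs(ys-234.5)<6.5); wt*=sel
c=((xs*wt).sum()/wt.sum(),(ys*wt).sum()/wt.sum()); print('hole px',c,atz('top',c,.0765,M['top']))
```

```text
-0.302 0.0125 0.06 [306.7 158.5] [329.9 181.1]
-0.302 0.0125 0.065 [306.5 159.4] [330.1 182.4]
-0.302 0.01 0.067 [308.8 162.1] [327.8 180.6]
-0.302 0.01 0.107 [307.4 171.1] [328.9 191.9]
-0.307 0.0125 0.06 [306.8 163.1] [329.8 185.5]
-0.307 0.0125 0.065 [306.6 164.1] [330.  186.8]
-0.307 0.01 0.067 [308.9 166.8] [327.7 185.1]
-0.307 0.01 0.107 [307.5 176.4] [328.9 196.9]
-0.311 0.0125 0.06 [306.8 166.8] [329.8 189. ]
-0.311 0.0125 0.065 [306.6 167.8] [329.9 190.4]
-0.311 0.01 0.067 [308.9 170.6] [327.7 188.7]
-0.311 0.01 0.107 [307.5 180.6] [328.8 200.9]
158 [ 86 148 197] [ 75 130 176] [ 80 137 185]
160 [ 87 148 197] [ 73 132 175] [ 80 138 185]
162 [ 84 149 198] [ 73 132 176] [ 77 136 185]
164 [ 38  64 174] [ 66 125 170] [ 77 136 182]
166 [ 39  43 224] [ 28  47 162] [ 77 133 181]
168 [ 23  26 167] [ 22  22 196] [ 58 101 176]
170 [  9  12 130] [ 13  17 152] [ 26  38 176]
172 [ 12  16 135] [  0   5 109] [ 18  20 174]
174 [ 16  19 141] [  9  11 116] [ 10  13 147]
176 [ 18  20 147] [ 16  16 125] [ 15  20 130]
178 [ 19  22 176] [  6  12 129] [ 13  13 123]
180 [ 16  18 182] [ 17  18 160] [ 22  32 115]
182 [ 23  24 182] [ 19  23 178] [ 29  47 126]
184 [ 17  20 182] [ 16  21 182] [ 22  39 127]
186 [ 16  21 182] [ 21  24 183] [ 20  32 126]
188 [ 15  18 182] [ 13  19 181] [ 24  43 119]
190 [ 13  20 180] [ 23  25 181] [28 48 95]
192 [ 19  22 181] [ 16  19 148] [38 66 96]
194 [ 20  20 173] [26 43 81] [ 41  74 100]
196 [30 50 89] [35 64 86] [ 44  77 106]
198 [36 66 89] [36 63 87] [ 47  77 105]
hole px (np.float64(268.71063257065947), np.float64(235.28465679676987)) [ 0.5407 -0.0321  0.0765]
```

View pics/wz.png

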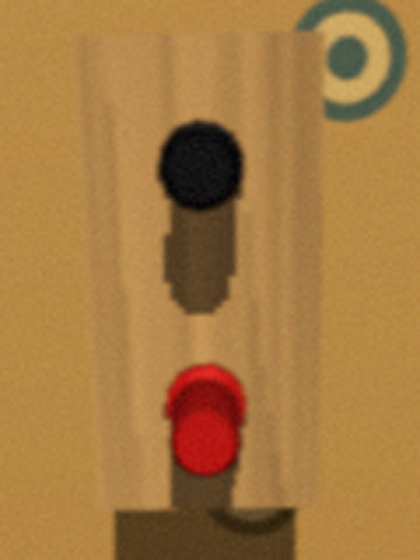

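Zoom: the collar is red too (rows 164–186), the cap is centred near (318,186), and the black pin is clear of the jaws. The pin is at about (0.486, -0.307). I'll go down on it now.

Call:
drive_tool([
  {"hand":0.6,"translation":[1,4,-50],"angular":[0,0,0]},
  {"hand":0.6,"translation":[1,4,-100],"angular":[0,0,0]},
  {"hand":0.6,"translation":[1,4,-115],"angular":[0,0,0]},
  {"hand":0.6,"translation":[1,4,-115],"angular":[0,0,0]},
])

```text
t: 10.1
eef_pos: [0.4862, -0.3067, 0.1283]
tool_rot: [-0.001, 0.707, 0.708, 0.0]
contact_force: [-0.1, -0.3, -0.1]
gripper_width: 0.606
grasp_force: 0.0
```

Call:
drive_tool([
  {"hand":0.6,"translation":[0,0,-25],"angular":[0,0,0]},
  {"hand":0.6,"translation":[0,0,-44],"angular":[0,0,0]},
  {"hand":0.6,"translation":[0,0,-44],"angular":[0,0,0]},
  {"hand":0.1,"translation":[0,0,-44],"angular":[0,0,0]},
  {"hand":0.1,"translation":[0,0,-44],"angular":[0,0,0]},
  {"hand":0.1,"translation":[0,0,-44],"angular":[0,0,0]},
  {"hand":0.1,"translation":[0,0,-44],"angular":[0,0,0]},
], force=80)

```text
t: 10.98
eef_pos: [0.4864, -0.3077, 0.0855]
tool_rot: [0.001, 0.707, 0.707, 0.0]
contact_force: [-2.2, 0.0, 6.4]
gripper_width: 0.211
grasp_force: 77.9
```

Call:
drive_tool([
  {"hand":0.1,"translation":[0,0,30],"angular":[0,0,0]},
  {"hand":0.1,"translation":[0,0,80],"angular":[0,0,0]},
  {"hand":0.1,"translation":[0,0,130],"angular":[0,0,0]},
  {"hand":0.1,"translation":[8,40,140],"angular":[0,0,0]},
  {"hand":0.1,"translation":[18,90,140],"angular":[0,0,0]},
  {"hand":0.1,"translation":[28,140,140],"angular":[0,0,0]},
  {"hand":0.1,"translation":[38,190,140],"angular":[0,0,0]},
  {"hand":0.1,"translation":[47,230,130],"angular":[0,0,0]},
  {"hand":0.1,"translation":[51,245,110],"angular":[0,0,0]},
  {"hand":0.1,"translation":[51,245,100],"angular":[0,0,0]},
  {"hand":0.1,"translation":[51,245,100],"angular":[0,0,0]},
])

```text
t: 12.35
eef_pos: [0.5362, -0.0636, 0.1837]
tool_rot: [-0.0, 0.708, 0.707, -0.001]
contact_force: [0.4, 0.3, -0.5]
gripper_width: 0.21
grasp_force: 78.1
```

Run:
```python
from h import *
print(bot.get_obs()['eef_pos'],bot.get_obs()['gripper_width'])
w=snap('wrist','w2')
s=snap('scene','s2')
c=cv2.resize(w[100:400,170:470],(560,560),interpolation=cv2.INTER_CUBIC)[...,::-1]
d=cv2.resize(s[110:250,330:390],(240,560),interpolation=cv2.INTER_CUBIC)[...,::-1]
cv2.imwrite('pics/w2c.png',np.hstack([c,d]))
```

```text
[ 0.53620757 -0.0635935   0.18371879] 0.20996719027100125
```

View pics/w2c.png

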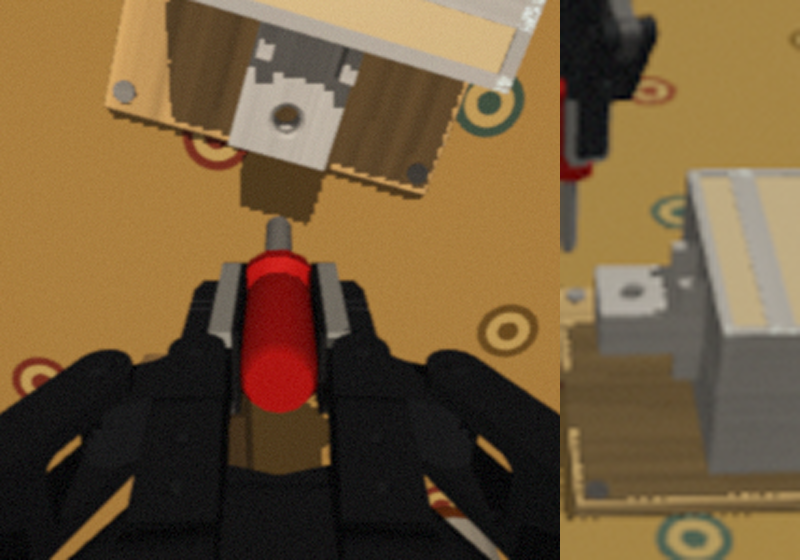

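The wrist view (crop) shows the pin held upright with its tip at about (279,218), the collar's upper edge at (279,250), the cap's lower edge at (279,412), and the open lug hole at (287,117). I'll compute the offset from pin axis to hole in this one camera.

Run:
```python
from fit import *
mw=bot.camera_model('wrist'); w=cv2.imread('pics/w2.png'); g=w.astype(int).sum(2)//3
c=319
print('col scan tip/collar',[(r,w[r,c].tolist()) for r in range(211,242,2)]); print('cap',[(r,w[r,c].tolist()) for r in range(316,324)])
for r in(222,226,230): print(r,g[r,306:334].tolist())
print('hole'); 
for r in range(153,173): print(r,g[r,313:336].tolist())
k=(slice(154,172),slice(314,334)); wt=np.clip(135-g[k],0,None); ys,xs=np.mgrid[154:172,314:334]; wt=wt*(((xs-323.5)**2+(ys-162.5)**2)<85)
h=((xs*wt).sum()/wt.sum(),(ys*wt).sum()/wt.sum()); 
T=bot.get_obs()['eef_pos']; H=atz('wrist',h,.0765,mw); print('holepx',h,H,'rel TCP',H-T)
```

```text
col scan tip/collar [(211, [30, 58, 81]), (213, [30, 61, 79]), (215, [60, 95, 123]), (217, [84, 94, 100]), (219, [87, 96, 103]), (221, [83, 94, 100]), (223, [92, 98, 108]), (225, [89, 97, 104]), (227, [81, 94, 99]), (229, [90, 99, 105]), (231, [86, 94, 103]), (233, [62, 72, 111]), (235, [12, 14, 129]), (237, [23, 26, 163]), (239, [24, 31, 206]), (241, [33, 36, 208])]
cap [(316, [13, 16, 168]), (317, [17, 19, 169]), (318, [23, 26, 175]), (319, [15, 17, 169]), (320, [22, 33, 161]), (321, [26, 47, 113]), (322, [28, 55, 78]), (323, [30, 58, 78])]
222 [120, 120, 115, 120, 121, 118, 92, 75, 74, 78, 85, 92, 95, 90, 93, 93, 88, 82, 76, 78, 102, 118, 117, 119, 118, 122, 122, 119]
226 [120, 117, 119, 122, 121, 112, 89, 68, 77, 81, 92, 86, 94, 96, 93, 91, 90, 81, 71, 76, 99, 119, 115, 120, 119, 120, 122, 120]
230 [118, 120, 120, 119, 117, 103, 78, 70, 78, 85, 89, 89, 95, 98, 93, 91, 90, 83, 77, 74, 95, 118, 122, 118, 117, 120, 121, 122]
hole
153 [175, 175, 177, 175, 178, 174, 175, 175, 172, 173, 175, 172, 176, 175, 174, 174, 171, 173, 177, 177, 178, 175, 172]
154 [174, 173, 176, 177, 180, 179, 
[... 1529 characters left out ...]
, 115, 120, 139, 166, 170, 176, 173, 154, 131, 107, 110, 126, 148, 156, 164, 170, 173, 172]
169 [177, 169, 165, 162, 153, 135, 127, 129, 139, 141, 145, 138, 130, 121, 120, 134, 151, 165, 164, 172, 174, 175, 175]
170 [177, 175, 171, 173, 169, 164, 152, 138, 129, 126, 118, 123, 126, 139, 152, 164, 168, 169, 174, 172, 173, 175, 173]
171 [176, 174, 169, 175, 172, 176, 171, 169, 163, 148, 135, 143, 158, 166, 180, 181, 176, 175, 178, 171, 173, 174, 173]
172 [173, 175, 174, 170, 174, 173, 178, 182, 186, 181, 180, 180, 186, 188, 185, 180, 177, 174, 176, 175, 176, 176, 178]
holepx (np.float64(323.243859477444), np.float64(161.7745376259908)) [ 0.5418 -0.0317  0.0765] rel TCP [ 0.0048  0.032  -0.1082]
```

Run:
```python
from fit import *
mw=bot.camera_model('wrist'); T=bot.get_obs()['eef_pos']; zt=T[2]-.0755
H=atz('wrist',(323.3,162.7),.0765,mw); print('H',H)
P=atz('wrist',(318.95,224),zt+.012,mw); print('shank x',P)
print('tip edge',atz('wrist',(319,215.3),zt,mw)); 
print('collar +y edge -> y', atz('wrist',(319,233.3),zt+.050,mw)[1]-.0125)
print('cap -y edge -> y', atz('wrist',(319,320.8),zt+.097,mw)[1]+.010, 'with r9',atz('wrist',(319,320.8),zt+.097,mw)[1]+.009)
print(T)
```

```text
H [ 0.5418 -0.0325  0.0765]
shank x [ 0.5382 -0.067   0.1212]
tip edge [ 0.5383 -0.0652  0.1092]
collar +y edge -> y -0.06857059530256214
cap -y edge -> y -0.06644095882135688 with r9 -0.06744095882135688
[ 0.537  -0.0638  0.1847]
```

Call:
drive_tool([
  {"hand":0.1,"translation":[2,18,0],"angular":[0,0,0]},
  {"hand":0.1,"translation":[3.5,35.5,0],"angular":[0,0,0]},
  {"hand":0.1,"translation":[3.5,35.5,-14],"angular":[0,0,0]},
  {"hand":0.1,"translation":[3.5,35.5,-26],"angular":[0,0,0]},
  {"hand":0.1,"translation":[3.5,35.5,-26],"angular":[0,0,0]},
  {"hand":0.1,"translation":[3.5,35.5,-29],"angular":[0,0,0]},
  {"hand":0.1,"translation":[3.5,35.5,-32],"angular":[0,0,0]},
  {"hand":0.1,"translation":[3.5,35.5,-35],"angular":[0,0,0]},
  {"hand":0.1,"translation":[3.5,35.5,-38],"angular":[0,0,0]},
  {"hand":0.1,"translation":[3.5,35.5,-38],"angular":[0,0,0]},
])

```text
t: 13.7
eef_pos: [0.5404, -0.0274, 0.1463]
tool_rot: [0.0, 0.707, 0.707, -0.0]
contact_force: [-1.2, -1.2, 0.8]
gripper_width: 0.213
grasp_force: 78.1
```

Run:
```python
from h import *
o=bot.get_obs(); print(o['t'],o['eef_pos'],o['contact_force'],o['torque'])
w=snap('wrist','w3'); s=snap('scene','s3')
```

```text
13.7 [ 0.54036058 -0.02742731  0.14630391] [-1.18801672 -1.17248959  0.75690478] [-0.51567087  0.2177118   0.00721237]
```

The tip has entered: it is about 6 mm below the lug face with only 0.8 N upward. I'll ease off sideways and go on down.

Call:
drive_tool([
  {"hand":0.1,"translation":[-0.5,-0.8,0],"angular":[0,0,0]},
  {"hand":0.1,"translation":[-0.5,-0.8,-2],"angular":[0,0,0]},
  {"hand":0.1,"translation":[-0.5,-0.8,-4],"angular":[0,0,0]},
  {"hand":0.1,"translation":[-0.5,-0.8,-6],"angular":[0,0,0]},
  {"hand":0.1,"translation":[-0.5,-0.8,-8],"angular":[0,0,0]},
  {"hand":0.1,"translation":[-0.5,-0.8,-10],"angular":[0,0,0]},
  {"hand":0.1,"translation":[-0.5,-0.8,-12],"angular":[0,0,0]},
])

```text
t: 14.68
eef_pos: [0.5398, -0.0278, 0.1342]
tool_rot: [0.0, 0.707, 0.707, -0.0]
contact_force: [-0.0, -3.0, 0.7]
gripper_width: 0.211
grasp_force: 78.1
```

Call:
drive_tool([
  {"hand":0.1,"translation":[0,-1,0],"angular":[0,0,0]},
  {"hand":0.1,"translation":[0,-1,-3],"angular":[0,0,0]},
  {"hand":0.1,"translation":[0,-1,-6],"angular":[0,0,0]},
  {"hand":0.1,"translation":[0,-1,-9],"angular":[0,0,0]},
  {"hand":0.1,"translation":[0,-1,-12],"angular":[0,0,0]},
  {"hand":0.1,"translation":[0,-1,-12],"angular":[0,0,0]},
])

```text
t: 15.42
eef_pos: [0.5397, -0.0284, 0.122]
tool_rot: [-0.0, 0.707, 0.707, -0.0]
contact_force: [-0.2, 0.2, -1.0]
gripper_width: 0.207
grasp_force: 78.1
```

Call:
drive_tool([
  {"hand":0.1,"translation":[0,0,-3],"angular":[0,0,0]},
  {"hand":0.1,"translation":[0,0,-6],"angular":[0,0,0]},
  {"hand":0.1,"translation":[0,0,-9],"angular":[0,0,0]},
  {"hand":0.1,"translation":[0,0,-12],"angular":[0,0,0]},
  {"hand":0.1,"translation":[0,0,-15],"angular":[0,0,0]},
  {"hand":0.1,"translation":[0,0,-18],"angular":[0,0,0]},
  {"hand":0.1,"translation":[0,0,-20],"angular":[0,0,0]},
  {"hand":0.1,"translation":[0,0,-20],"angular":[0,0,0]},
])

```text
t: 16.42
eef_pos: [0.5399, -0.0287, 0.1023]
tool_rot: [-0.0, 0.707, 0.707, -0.0]
contact_force: [-0.8, 0.4, 1.2]
gripper_width: 0.214
grasp_force: 78.1
```

Call:
drive_tool([
  {"hand":0.1,"translation":[0,0,-1],"angular":[0,0,0]},
  {"hand":0.1,"translation":[0,0,-2],"angular":[0,0,0]},
  {"hand":0.1,"translation":[0,0,-3],"angular":[0,0,0]},
  {"hand":0.1,"translation":[0,0,-3],"angular":[0,0,0]},
])

```text
t: 16.92
eef_pos: [0.5401, -0.0289, 0.0998]
tool_rot: [0.0, 0.707, 0.707, 0.0]
contact_force: [-2.1, -0.5, 7.0]
gripper_width: 0.215
grasp_force: 78.2
```

Call:
drive_tool([
  {"hand":0.1,"translation":[0,0,-1],"angular":[0,0,0]},
  {"hand":0.1,"translation":[0,0,-2],"angular":[0,0,0]},
  {"hand":0.1,"translation":[0,0,-2],"angular":[0,0,0]},
])

```text
t: 17.3
eef_pos: [0.5402, -0.029, 0.0983]
tool_rot: [0.001, 0.707, 0.707, -0.0]
contact_force: [-4.0, -1.9, 12.4]
gripper_width: 0.212
grasp_force: 78.7
```

Call:
drive_tool([
  {"hand":0.1,"translation":[-0.5,0,-0.5],"angular":[0,0,0]},
  {"hand":0.1,"translation":[-0.5,0,-1],"angular":[0,0,0]},
  {"hand":0.1,"translation":[-0.5,0,-1],"angular":[0,0,0]},
])

```text
t: 17.68
eef_pos: [0.5402, -0.029, 0.0979]
tool_rot: [0.001, 0.707, 0.707, 0.0]
contact_force: [-4.0, -2.4, 15.5]
gripper_width: 0.21
grasp_force: 79.2
```

Call:
drive_tool([
  {"hand":0.1,"translation":[0,0,-0.5],"angular":[0,0,0]},
  {"hand":0.1,"translation":[0,0,-1],"angular":[0,0,0]},
  {"hand":0.1,"translation":[0,0,-1],"angular":[0,0,0]},
])

```text
t: 18.05
eef_pos: [0.5405, -0.0291, 0.0975]
tool_rot: [0.001, 0.707, 0.707, 0.0]
contact_force: [-5.1, -1.8, 21.8]
gripper_width: 0.211
grasp_force: 79.9
```

Call:
drive_tool([
  {"hand":0.1,"translation":[0,0,-0.5],"angular":[0,0,0]},
  {"hand":0.1,"translation":[0,0,-1],"angular":[0,0,0]},
  {"hand":0.1,"translation":[0,0,-1],"angular":[0,0,0]},
  {"hand":0.1,"translation":[0,0,-1],"angular":[0,0,0]},
])

```text
t: 18.55
eef_pos: [0.5406, -0.0292, 0.0971]
tool_rot: [0.002, 0.707, 0.707, 0.0]
contact_force: [-8.2, -2.9, 27.0]
gripper_width: 0.215
grasp_force: 80.7
```

Run:
```python
from h import *
o=bot.get_obs(); print(o['t'],o['eef_pos'],o['contact_force'])
s=snap('scene','s4'); w=snap('wrist','w4')
s3=cv2.imread('pics/s3.png')[...,::-1]
z=lambda i:cv2.resize(i[130:250,325:445],(400,400),interpolation=cv2.INTER_CUBIC)[...,::-1]
cv2.imwrite('pics/f.png',np.hstack([z(s3),z(s)]))
cv2.imwrite('pics/fw.png',w[...,::-1])
```

```text
18.55 [ 0.54055563 -0.02919539  0.09710668] [-8.23290565 -2.90309481 26.97026137]
```

View pics/f.png

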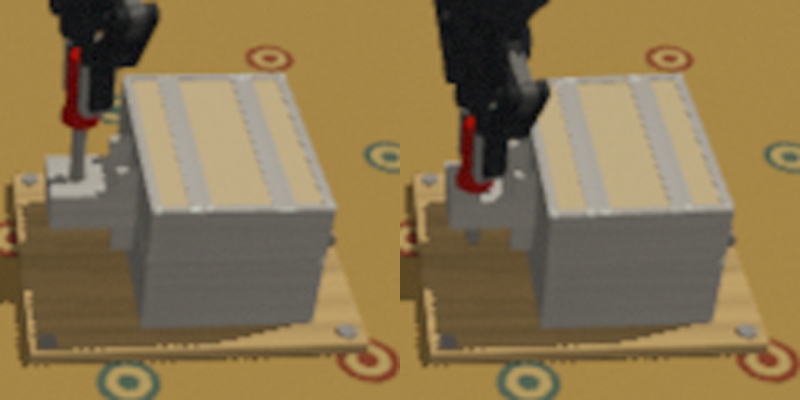

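The pin is seated with its collar on the upper lug (crop (475,185)) and its tip showing below the lower lug at (473,237). The side seam has closed under a steady 27 N push. Handing in while holding.

```bash
python3 -c "
from station import bot
o=bot.get_obs(); print(o['t'],o['eef_pos'],o['contact_force'],o['grasp_force']); print(bot.hand_in())"
```

```text
18.65 [ 0.54051819 -0.02918912  0.09707437] [-7.87608275 -3.33701061 27.61945378] 80.71502566337585
the job is handed in; nothing more can be done
None
```

I handed the job in at 18.7 s: the lid was closed gently, the red pin goes down through both lugs with its collar on the upper one, and the gripper is still pushing it down with about 27 N to hold the mould shut. The hand-in gave no verdict, so this rests on the last pictures and force readings.

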